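Index the board stand and pin it

ROBOT

A 6-joint arm with a two-finger parallel gripper is mounted at the origin on the work surface. World frame = base frame: x ahead of the robot, y to its left, z up, the work surface at z = 0. Lengths are in m, angles in rad, forces in N, time in s.
With the tool pointing down it reaches from about 0.3 to 0.875 m from the base axis. Payload 4.2 kg.
Tool frame: the origin (TCP) lies midway between the tips of the shut fingers; the grasp point (between the pads) lies 19 mm behind it (arm.grip_point_offset is the z of the grasp point in the tool frame, in m); z points along the fingers, y is the direction in which the jaws open and shut (so a half turn about z gives the same grasp; the last joint's range is limited). The gripper opens to 85 mm and grips with 20 to 120 N. Pads are 22 mm wide; open, the fingers measure 114 mm over their backs; the gripper's body (76 mm by 85 mm) begins 54 mm behind the grasp point. The pads swing forward as they close: fully open they stand 13 mm farther back than shut.
Start: joints at [-1.152, 0.32, 1.565, -0, 1.257, -0.02], TCP at [0.244, -0.521, 0.231] pointing down, gripper open.
Joint ranges: [-3.11, 3.11], [-0.84, 2.01], [0.21, 2.61], [-1.34, 4.49], [0.05, 2.63], [-2.56, 2.56]. Speed limits (rad/s): [2.57, 2.57, 3.14, 3.14, 3.14, 3.14].

INTERFACE

Orientations are given as [roll, pitch, yaw] about the fixed x, y, z axes, in that order (R = Rz(yaw) Ry(pitch) Rx(roll)).
In Python, from station import arm, imaging gives the robot as it stands.
- The arm moves only by the tool apply_moves, never from a script. Its argument "increments" is a list of rows, each a list of 7 numbers: the shift along the tool's x, y, z in mm, then the turn, a rotation vector about the tool's x, y, z in degrees, then the closure, from -1 (fully open) to 1 (shut). In form: [[dx, dy, dz, rx, ry, rz, grip], ...]. A call has 1 to 12 rows; each row shifts and turns the commanded pose from where the row before left it, along the tool's axes as they then stand; what a row does not reach is not made up. A row lasts 1/10 s, in which the tool goes at most 50 mm and 8.59 degrees, less where a joint would pass 70% of its speed; a pose out of reach is approached as far as the arm can. A call is refused whole if a number of a shift passes 50 or a number of a turn 8.59, either way. A call with a gripper value outside its range is refused whole. The fingers move at their own pace and stop on an object; "newtons" is the grip in N (left out, the last holds). Time passes only in rows, so rows that do not move let the fingers close. It gives the time, the measured TCP pose, the force and the opening at its end, in the units of the state.
- arm.sense(): the state, without advancing time (a new reading comes with each control period).
- imaging.capture(name): name is "scene" or "top"; returns a dict with "color" (480x640x3 uint8, red, green, blue), "depth" (480x640 float32, m along the optical axis (not along the pixel's ray), 0 where there is no reading), "K" (3x3 intrinsics, pixels), "k1" (the pictures are not rectified: a ray, as slopes to the right and down, at radius r is drawn at 1 + k1 r^2 times it, then the intrinsics apply), "camera_from_world" (4x4, takes a point from world to camera coordinates). Camera axes: x right, y down, z forward; pixel columns grow to the right and rows downward; lengths in m; the calibration is good to about 2 mm. A picture is of the moment at which its call begins.
- arm.sign_off(): hands the job in, once; it reports no verdict.
The state is a dict: "time_s": time; "joints": joint angles; "joint_velocities": joint speeds; "joint_torque": joint torques, N m; "eef_pos": TCP position; "orientation": TCP orientation; "ft_force": force on the tool from outside, world axes, zero at the start; "torque": the same for the moment, N m; "finger_gap": finger opening in m.
Only numpy, scipy, OpenCV 4.12 (cv2) and the standard library are available. Lean on these libraries where they do the work, as an engineer would, in place of code of your own. Each camera call takes 0.05 s, during which the arm holds its last target.

TASK

Turn the tilted stand's turntable (it has a black grip post to turn it by) until the circuit board's long terminal row faces the low side of the stand and an index hole lines up under the bracket's bushing, then lock it there: take the steel index pin from the tool block and push it through bracket and turntable until its collar sits fully down on the bushing. Do not force the pin while it is not going in, do not touch the circuit board, and leave the other tools and things on the bench where they are.

Things in the scene. Friction and masses are not known exactly. Their poses are not given: they have to be found in the camera images.
- stand: Board stand, fixed to the bench: painted metal wedge on a 250 x 210 mm foot plate, its face tilted 25 degrees, low side towards the robot. The face carries the turntable, the board carrier on it, and at the top of the slope the fixed index bracket. Origin on the bench under the turntable's centre; x points away from the robot towards the high side, y left, z up.
- face_centre (a point): Centre of the turntable's top face, on its axis, 106 mm above the bench. z: the turntable's axis, out of the face (25 degrees off vertical); x up the slope; y left. The turntable is a round aluminium plate, radius 98, 10 thick, with four plain holes 15.5 across, 90 degrees apart on an 80 radius; 30 mm clear below it. It turns with light friction (0.2 N m) and stays where left.
- bushing (a point): Mouth (upper end) of the steel bushing in the index bracket, whose arm (58 x 44) overhangs the turntable's rim at the top of the slope: on the hole's axis, 80 mm up the slope from the turntable's axis, 38 above the plate's top. Axes as face_centre. Bushing 36 across; its hole, 15.5 across, runs 32 deep straight through the bracket; 6 mm below that lies the plate.
- grip_post (a point): Black round post, 18 diameter, square to the face, 84 from the axis, by which the turntable is turned. This point: on its centre line, 40 above the plate's top; the post's top is at 78. z out of the face; x is up the slope when the board is as wanted; the post is then on the left, 112.5 degrees from x towards y. At the start it is 24 to 68 degrees clockwise of that, looking onto the face.
- carrier: Dark steel disc, 112 across, screwed on the turntable; bears post and board and turns with them. Origin at face_centre, axes as grip_post. It is screwed on only roughly: with an index hole exactly under the bushing it may stand up to 4.5 degrees either side of the wanted direction. The exact place must be felt or seen, e.g. turn slowly with the pin standing in the bushing until it drops in.
- terminals (a point): Top of the long black terminal row (60 x 12, 7 high) along one edge of the circuit board: its middle, 24 from the axis and 21 above the plate. It must end on the low side of the axis. Axes as grip_post.
- board: Green circuit board 60 x 80, underside 12 above the plate, parts up to 21 above the plate, turning with the carrier. Not to be touched. Origin at its underside centre, on the turntable's axis.
- pin_collar (a point): Steel index pin, 122 long, upright in one of the tool block's holes at the start. This point: on its axis at the collar's underside, 7 mm above half-way; z from tip to head. Below: shank 14 diameter, 68 long, last 4 mm tapered to 9. Above: collar 30 diameter, 6 thick, then head 24 diameter, 48 high, to hold it by. 0.13 to 0.23 kg. Home: at the bushing point; stopped by the plate: 30 higher.
- block: Wooden tool block 200 x 70 x 72 high, fixed; three through holes 16 across in a row along its x, 64 apart, the middle one at its centre. Origin under its centre. The index pin is the shortest thing in it, without a black handle
- driver_a_top (a point): Top of a nut driver with a black handle 28 across, standing 72 mm proud of the tool block; leave it
- driver_b_top (a point): Top of a nut driver with a black handle 31 across, standing 66 mm proud of the tool block; leave it
- meter: Orange multimeter 185 x 88 x 40 lying left of the stand; leave it. Origin under its centre
- tray: Grey parts tray 120 x 90 x 35, left of the stand; leave it. Origin under its centre
- protoboard: Tan prototype board 90 x 70 x 4 right of the tool block; leave it. Origin under its centre
- cutters: Side cutters with black handles, 130 long, lying on the robot's side of the tool block; leave them. Origin under the middle
- marker: Black marker pen, 130 long, 16 across, lying behind the stand; leave it. Origin under the middle
There are look-alikes about, which are no part of the job. Of the things like the part that bears pin_collar, leave any that is blue, orange or pink; of the rest the larger one is meant.

How it is judged:
By the outcome, as a careful person would: the job done as asked, in the order asked, and still so for the second after the job is handed in, with the robot touching nothing.
It also fails if it takes over 72 s, if anything falls off the work surface, if the arm or the gripper's body presses on something with over 40 N, if the wrist force passes 120 N, or if a joint passes its speed limit or range.

## Working session

There is one attempt and no reset: what is moved stays moved. The work goes in short steps, Python scripts to look and compute and a tool call to move; the robot and the scene stay as the last step left them, time stands still between calls to the robot, and variables do not carry over. Pictures are saved under pics/ and viewed, and the job is handed in when it is done.

Besides the shell and the picture viewer there is one more tool, called after "Call:" as name(argument=value, ...), one argument or row to a line, values as JSON. apply_moves: Moves the arm, as the interface text tells. Its arguments: {"type":"object","properties":{"increments":{"type":"array"},"newtons":{"type":"number"}},"required":["increments"]}

```bash
ls; mkdir -p pics
python3 - <<'E'
from station import arm, imaging
import cv2,numpy as np
for n in ["scene","top"]:
    c=imaging.capture(n); cv2.imwrite(f"pics/{n}0.png",c["color"][:,:,::-1]); np.savez(f"{n}0.npz",**{k:c[k] for k in c})
    print(n,c["K"].tolist(),c["k1"],np.round(c["camera_from_world"],3).tolist())
print(arm.sense(), arm.grip_point_offset)
E
```

```text
pics
scene [[484.0163214977507, 0.0, 323.7365200028348], [0.0, 484.0163214977507, 248.1755311155354], [0.0, 0.0, 1.0]] -0.09310954587511677 [[0.456, 0.89, -0.011, -0.199], [0.688, -0.36, -0.631, -0.343], [-0.565, 0.28, -0.776, 1.382], [0.0, 0.0, 0.0, 1.0]]
top [[496.28702926644524, 0.0, 323.66319902122393], [0.0, 496.28702926644524, 246.10513914821905], [0.0, 0.0, 1.0]] -0.07760539226821687 [[-0.016, -1.0, -0.003, -0.03], [-0.998, 0.016, -0.062, 0.589], [0.063, 0.002, -0.998, 1.035], [0.0, 0.0, 0.0, 1.0]]
{'time_s': 0.1, 'joints': array([-1.15195284e+00,  3.20200834e-01,  1.56555485e+00,  4.18593750e-05,
        1.25742084e+00, -2.00080806e-02]), 'joint_velocities': array([-0.00084886, -0.00260904, -0.00306054, -0.00164128, -0.00038617,
        0.00072984]), 'joint_torque': array([-2.45702777e-04, -4.16410875e+01, -2.34704572e+01,  2.58809558e-05,
        4.93958738e-03,  1.11592655e-05]), 'eef_pos': array([ 0.24414878, -0.52011233,  0.23058278]), 'orientation': array([-3.14000990e+00, -7.14803807e-05,  4.38838575e-01]), 'ft_force': array([-0.5308888 ,  0.27405202, -0.11295227]), 'torque': array([-0.00819232,  0.02173519,  0.05486898]), 'finger_gap': 0.08557051843801275} -0.0187
```

View pics/scene0.png

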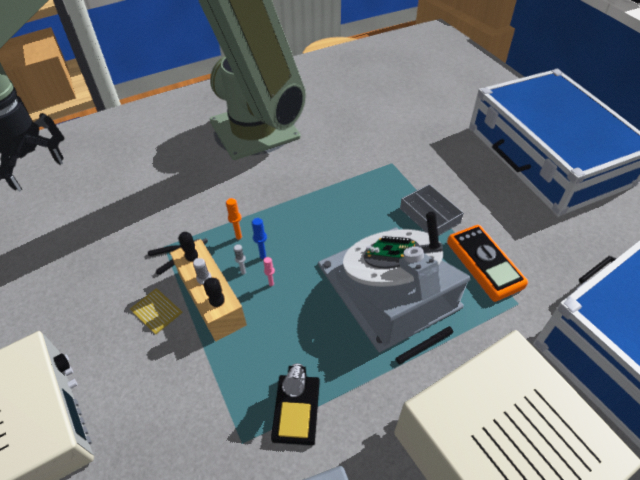

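View pics/top0.png

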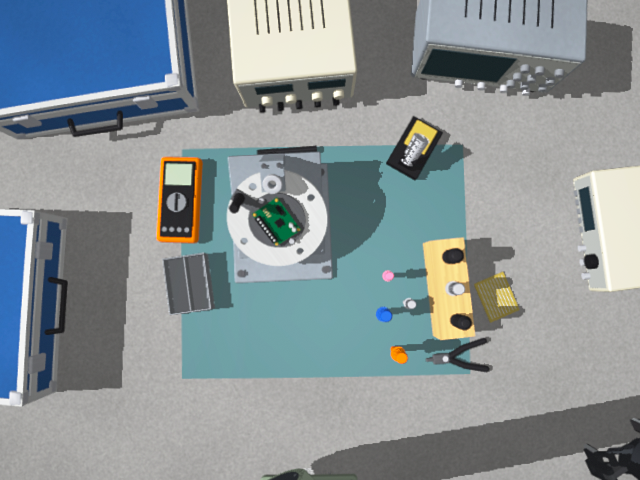

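```bash
cat > h.py <<'E'
import numpy as np,cv2
def load(n): return dict(np.load(n))
def ray(c,uv):
    K=c["K"];k=float(c["k1"]);d=np.array([(uv[0]-K[0,2])/K[0,0],(uv[1]-K[1,2])/K[1,1]])
    p=cv2.undistortPoints(np.array([[uv]],float),K,np.array([k,0,0,0]))[0,0]
    T=c["camera_from_world"];R=T[:3,:3];o=-R.T@T[:3,3];return o,R.T@np.array([p[0],p[1],1.])
def onplane(c,uv,z):
    o,d=ray(c,uv);return o+d*(z-o[2])/d[2]
def dep(c,uv):
    o,d=ray(c,uv);u,v=int(round(uv[0])),int(round(uv[1]));return o+d*float(c["depth"][v,u])
def cross(c1,p1,c2,p2):
    o1,d1=ray(c1,p1);o2,d2=ray(c2,p2)
    A=np.stack([d1,-d2],1);t=np.linalg.lstsq(A,o2-o1,rcond=None)[0]
    a,b=o1+d1*t[0],o2+d2*t[1];return (a+b)/2,np.linalg.norm(a-b)
def proj(c,P):
    T=c["camera_from_world"];q=cv2.projectPoints(np.array([P],float),cv2.Rodrigues(T[:3,:3])[0],T[:3,3],c["K"],np.array([float(c["k1"]),0,0,0]))[0];return q[0,0]
def crop(c,x0,y0,x1,y1,s,f): cv2.imwrite(f,cv2.resize(c["color"][y0:y1,x0:x1,::-1],None,fx=s,fy=s,interpolation=cv2.INTER_CUBIC))
E
python3 - <<'E'
from h import *
t=load("top0.npz");s=load("scene0.npz")
crop(t,220,140,340,290,4,"pics/t_stand.png");crop(s,310,190,510,360,4,"pics/s_stand.png")
crop(t,370,230,530,380,4,"pics/t_block.png");crop(s,130,190,300,340,4,"pics/s_block.png")
E
```

```text
(no output)
```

View pics/t_stand.png

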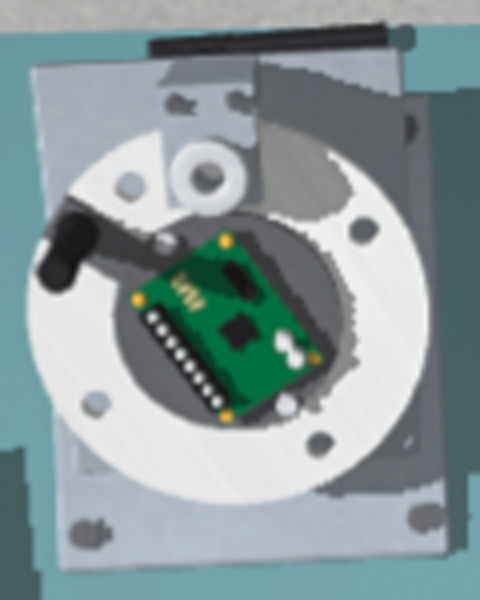

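View pics/s_stand.png

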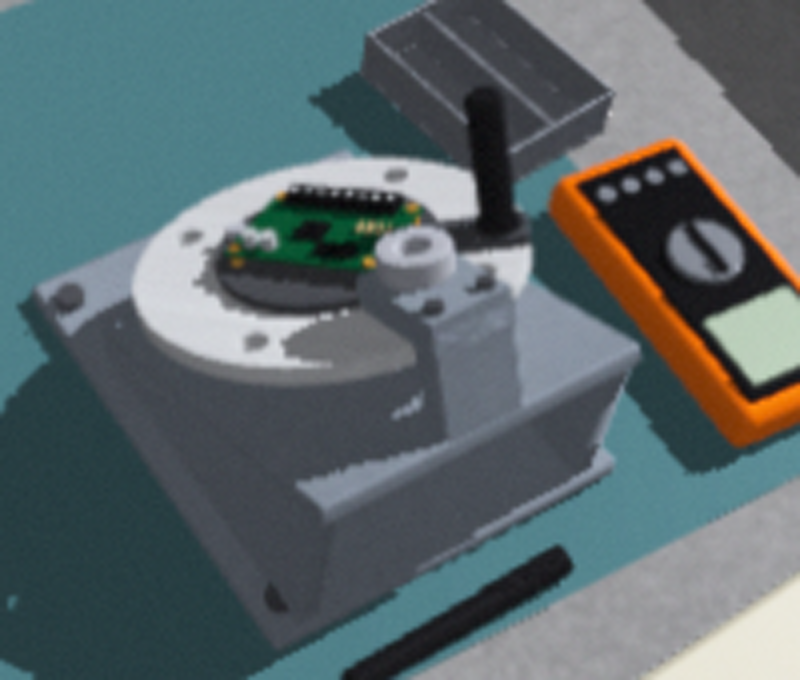

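View pics/t_block.png

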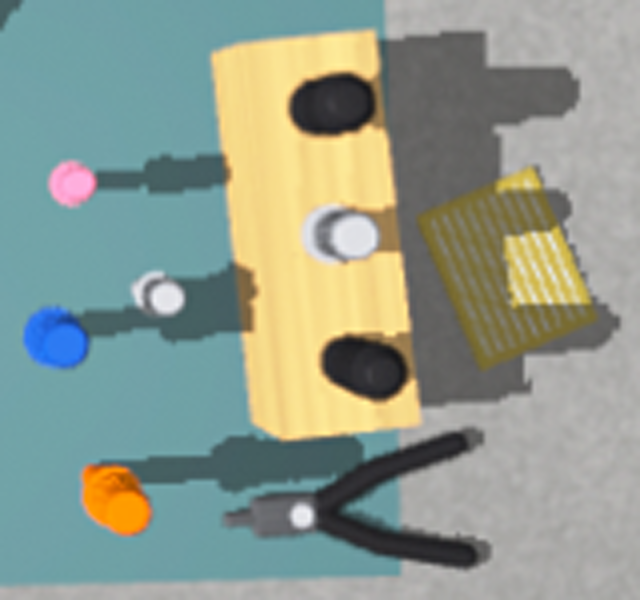

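View pics/s_block.png

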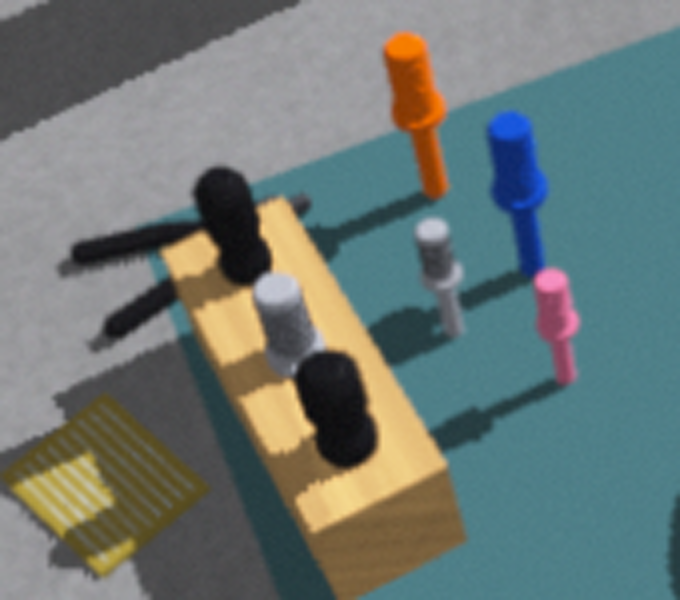

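The block holds two black-handled drivers and one steel pin, in its middle hole (top 457,289; scene 200,265). The small loose grey pin (top 410,303), the blue one (384,314), the orange one (399,354) and the pink one (388,276) are look-alikes. The block pin is bare steel and the larger grey one, so it is the pin meant. The crop confirms this. The post is at the upper left of the plate, so the turn is counter-clockwise.

```bash
cat > face.py <<'E'
from h import *
from scipy.optimize import least_squares
TI=np.deg2rad(25)
def frame(x,y,psi):
    ux=np.array([np.cos(psi),np.sin(psi),0]);n=np.array([0,0,1.])*np.cos(TI)-ux*np.sin(TI)
    return np.array([x,y,.106]),ux*np.cos(TI)+np.array([0,0,np.sin(TI)]),np.array([-np.sin(psi),np.cos(psi),0]),n
def toface(c,uvs,F,h=0.):
    C,X,Y,N=F;out=[]
    for uv in uvs:
        o,d=ray(c,uv);p=o+d*(((C+N*h-o)@N)/(d@N))-C;out.append([p@X,p@Y])
    return np.array(out)
E
python3 - <<'E'
from face import *
t=load("top0.npz");s=load("scene0.npz")
hsv=cv2.cvtColor(t["color"],cv2.COLOR_RGB2HSV)
m=((hsv[:,:,1]<25)&(hsv[:,:,2]>205)).astype(np.uint8);m[:, :215]=0;m[:,340:]=0;m[:140]=0;m[290:]=0
n,l,st,ce=cv2.connectedComponentsWithStats(m)
for i in np.argsort(-st[1:,4])[:6]+1: print(st[i],ce[i])
cv2.imwrite("pics/m1.png",cv2.resize(m[140:290,220:340]*255,None,fx=4,fy=4))
for uv in [(271,185),(262,258),(237,240)]:print(uv,dep(t,uv))
print("bush guess",cross(t,(271.8,184.3),s,(414,250.8)))
print("post top guess",cross(t,(234.3,207.5),s,(431,214)))
print("pin top guess",cross(t,(370+355/4,230+236/4),s,(130+277/4,190+284/4)))
for uv in [(370+355/4,230+236/4),(271+8,184)]:print(dep(t,uv))
E
```

```text
[ 227  178  100   89 2924] [280.90150479 233.52564979]
[237 173  44  25 543] [258.66298343 185.04972376]
[289 224   6   7  18] [291.44444444 227.05555556]
[290 239   4   4  12] [291.33333333 240.91666667]
[229 200   3   5   8] [229.75 202.  ]
[261 199   2   1   2] [261.5 199. ]
(271, 185) [0.69670904 0.05694164 0.15054601]
(262, 258) [0.56324973 0.08471032 0.07262611]
(237, 240) [0.59905572 0.13196926 0.09017024]
bush guess (array([0.69352415, 0.05307641, 0.17468979]), np.float64(0.0004445434507545316))
post top guess (array([0.64875296, 0.11769889, 0.19721287]), np.float64(0.00019572186120204573))
pin top guess (array([ 0.49577794, -0.29599374,  0.12682152]), np.float64(0.00043487410519799287))
[ 0.49585945 -0.29575602  0.1269222 ]
[0.69381521 0.03976082 0.17418491]
```

View pics/m1.png

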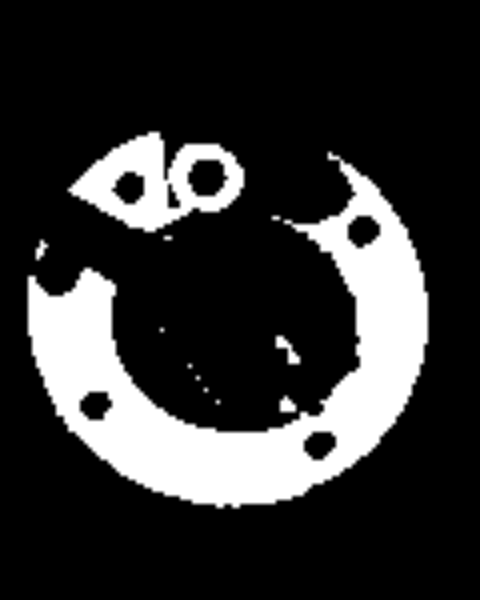

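```bash
cat > fit.py <<'E'
from face import *
def holes(c,F,exclude_bush=True):
    hsv=cv2.cvtColor(c["color"],cv2.COLOR_RGB2HSV)
    m=((hsv[:,:,1]<25)&(hsv[:,:,2]>205)).astype(np.uint8)
    # candidate centroid of dark blobs on 80 radius
    inv=1-m; n,l,st,ce=cv2.connectedComponentsWithStats(inv,connectivity=4); r=[]
    for i in range(1,n):
        if 15<st[i,4]<90 and st[i,2]<13 and st[i,3]<13:
            q=toface(c,[ce[i]],F)[0]
            if 0.065<np.hypot(*q)<0.095: r.append((ce[i],st[i,4],q))
    return m,r
E
python3 - <<'E'
from fit import *
t=load("top0.npz");s=load("scene0.npz")
F=frame(.62,.055,0)
m,r=holes(t,F)
for a in r: print(a[0],a[1],a[2]*1e3)
mm=m.copy();n,l,st,ce=cv2.connectedComponentsWithStats(m)
big=[i for i in range(1,n) if st[i,4]>2000 and 200<ce[i][0]<350 and 140<ce[i][1]<290][0]
cs,_=cv2.findContours((l==big).astype(np.uint8),cv2.RETR_EXTERNAL,cv2.CHAIN_APPROX_NONE)
P=max(cs,key=len)[:,0,:].astype(float)
q=toface(t,P,frame(.626,.055,0)); a=np.rad2deg(np.arctan2(q[:,1],q[:,0])); rr=np.hypot(*q.T)
ok=(rr>.092)&((a>95)|(a<-35));P=P[ok]
H=np.array([x[0] for x in r if abs(x[0][0]-271.8)>5])
B=(271.8,184.3)
def res(p):
    F=frame(*p[:3]);q=toface(t,P,F);e1=(np.hypot(*q.T)-.0975)*1e3*0.3
    h=toface(t,H,F);th=np.arctan2(h[:,1],h[:,0])-p[3];th=(th+np.pi/4)%(np.pi/2)-np.pi/4
    e2=(np.hypot(*h.T)-.08)*1e3;e3=th*80
    b=toface(t,[B],F,.038)[0]-[.08,0]
    return np.r_[e1,e2,e3,b*1e3*2]
o=least_squares(res,[.626,.055,0,0.4],loss="soft_l1");print(o.x,np.rad2deg(o.x[2:]),len(P),len(H));print(np.round(res(o.x)[len(P):],2),np.std(res(o.x)[:len(P)])/.3)
F=frame(*o.x[:3]);np.save("F.npy",o.x)
C,X,Y,N=F
def loc(p): d=np.array(p)-C; return np.array([d@X,d@Y,d@N])*1e3
print("bush",loc([.69352,.05308,.17469]));q=loc([.64875,.1177,.1972]);print("post",q,np.hypot(q[0],q[1]),np.rad2deg(np.arctan2(q[1],q[0])))
# block: driver tops, block edges
print("axes",X,Y,N)
E
```

```text
[271.28571429 183.9       ] 70 [88.44574305  2.15304372]
[251.97826087 186.45652174] 46 [84.18489297 39.03195552]
[310.33333333 197.27083333] 48 [ 60.95748309 -70.97619891]
[243.41860465 240.86046512] 43 [-25.64941117  63.36166253]
[299.46511628 250.74418605] 43 [-48.57666565 -46.60933045]
[0.63683244 0.05226989 0.01136365 0.56166227] [ 0.65108916 32.18087771] 84 4
[-0.37  0.81  0.1  -0.32 -0.37 -0.17  0.13  0.42  0.44  0.01] 2.71229824329191
bush [80.41104698  0.16589887 38.29474224]
post [50.01690894 65.29046629 77.30479853] 82.2468003521369 52.545445353803096
axes [0.90624927 0.01029874 0.42261826] [-0.01136341  0.99993543  0.        ] [-0.42259098 -0.00480238  0.90630779]
```

```bash
cat > go.py <<'E'
from face import *
from scipy.spatial.transform import Rotation as Ro
from station import arm,imaging
F=frame(*np.load("F.npy")[:3]);C,X,Y,N=F
def pose_face(p,h,tilt_ok=True):  # p mm in face frame (TCP), h deg heading of tool y
    h=np.deg2rad(h);y=np.cos(h)*X+np.sin(h)*Y;z=-N;x=np.cross(y,z)
    return C+(p[0]*X+p[1]*Y+p[2]*N)/1e3,np.stack([x,y,z],1)
def pose_down(p,h):
    h=np.deg2rad(h);y=np.array([np.cos(h),np.sin(h),0]);z=np.array([0,0,-1.]);return np.array(p),np.stack([np.cross(y,z),y,z],1)
def cur():
    s=arm.sense();return s["eef_pos"],Ro.from_euler("xyz",s["orientation"]).as_matrix(),s
def diff(T,show=True):
    p,R,s=cur();d=T[0]-p
    print("shift in cur axes",np.round(R.T@d*1e3,1),"| rot(tool,deg)",np.round(np.rad2deg(Ro.from_matrix(R.T@T[1]).as_rotvec()),2),"| shift in target axes",np.round(T[1].T@d*1e3,1))
def st():
    p,R,s=cur();q=p-C;print("t",s["time_s"],"tcp",np.round(p,4),"face",np.round([q@X*1e3,q@Y*1e3,q@N*1e3],1),"F",np.round(s["ft_force"],1),"gap",round(s["finger_gap"]*1e3,1),"j",np.round(s["joints"],2))
E
python3 - <<'E'
from go import *
a=np.deg2rad(52.5)
diff(pose_face([83*np.cos(a),83*np.sin(a),140],-37.5))
diff(pose_face([83*np.cos(a),83*np.sin(a),42],-37.5))
E
```

```text
shift in cur axes [ 613.8 -416.8  -23. ] | rot(tool,deg) [-15.8   19.73 -27.58] | shift in target axes [ 721.7 -100.5  141.6]
shift in cur axes [ 651.5 -399.5   65.8] | rot(tool,deg) [-15.8   19.73 -27.58] | shift in target axes [ 721.7 -100.5  239.6]
```

Call:
apply_moves(
  increments=[
    [0,0,-35,0,0,0,-1],
    [0,0,-35,0,0,0,-1],
    [30,-20,0,0,0,0,-1],
    [30,-20,0,0,0,0,-1],
    [30,-20,0,0,0,0,-1],
    [30,-20,0,0,0,0,-1],
    [30,-20,0,0,0,0,-1],
    [30,-20,0,0,0,0,-1],
    [30,-20,0,0,0,0,-1],
    [30,-20,0,0,0,0,-1],
    [30,-20,0,0,0,0,-1],
    [30,-20,0,0,0,0,-1],
  ],
)

```text
time_s: 1.3
eef_pos: [0.4312, -0.2106, 0.301]
orientation: [-3.141, 0.0, 0.439]
ft_force: [1.1, 0.4, -0.1]
finger_gap: 0.085
```

Call:
apply_moves(
  increments=[
    [30,-20,0,0,0,0,-1],
    [30,-20,0,0,0,0,-1],
    [30,-20,0,0,0,0,-1],
    [30,-20,0,0,0,0,-1],
    [30,-20,0,0,0,0,-1],
    [30,-20,0,0,0,0,-1],
    [0,0,0,-3.2,3.9,-5.5,-1],
    [0,0,0,-3.2,3.9,-5.5,-1],
    [0,0,0,-3.2,3.9,-5.5,-1],
    [0,0,0,-3.2,3.9,-5.5,-1],
    [0,0,0,-3.2,3.9,-5.5,-1],
    [0,0,0,0,0,0,-1],
  ],
)

```text
time_s: 2.5
eef_pos: [0.5399, -0.027, 0.2999]
orientation: [2.787, -0.253, 0.971]
ft_force: [-0.9, -0.2, -0.2]
finger_gap: 0.0854
```

Run:
```python
from go import *
a=np.deg2rad(52.5);st()
diff(pose_face([83*np.cos(a),83*np.sin(a),140],-37.5))
diff(pose_face([83*np.cos(a),83*np.sin(a),42],-37.5))
```

```text
t 2.5 tcp [ 0.5399 -0.027   0.2999] face [ -6.7 -78.1 217. ] F [-0.9 -0.2 -0.2] gap 85.4 j [-0.09  0.02  1.84  0.05  0.85  0.53]
shift in cur axes [149.6 -42.4  75.9] | rot(tool,deg) [ 0.06  0.43 -0.03] | shift in target axes [149.1 -42.2  77. ]
shift in cur axes [150.4 -42.5 173.9] | rot(tool,deg) [ 0.06  0.43 -0.03] | shift in target axes [149.1 -42.2 175. ]
```

Call:
apply_moves(
  increments=[
    [25,-7,0,0,0.4,0,-1],
    [25,-7,0,0,0,0,-1],
    [25,-7,0,0,0,0,-1],
    [25,-7,10,0,0,0,-1],
    [25,-7,30,0,0,0,-1],
    [24,-7,30,0,0,0,-1],
    [0,0,0,0,0,0,-1],
    [0,0,0,0,0,0,-1],
  ],
)

```text
time_s: 3.3
eef_pos: [0.6234, 0.1182, 0.2609]
orientation: [2.785, -0.259, 0.974]
ft_force: [0.6, 0.3, 0.4]
finger_gap: 0.0855
```

Run:
```python
from go import *
a=np.deg2rad(52.5);st()
diff(pose_face([83*np.cos(a),83*np.sin(a),42],-37.5))
c=imaging.capture("scene");crop(c,300,120,500,300,4,"pics/s1.png")
c=imaging.capture("top");crop(c,200,120,340,270,4,"pics/t1.png")
```

```text
t 3.3 tcp [0.6234 0.1182 0.2609] face [ 54.   66.  145.8] F [0.6 0.3 0.4] gap 85.5 j [ 0.21  0.21  1.72 -0.12  0.79  0.92]
shift in cur axes [ -2.2  -2.8 103.8] | rot(tool,deg) [0.1  0.06 0.01] | shift in target axes [ -2.3  -2.7 103.8]
```

View pics/s1.png

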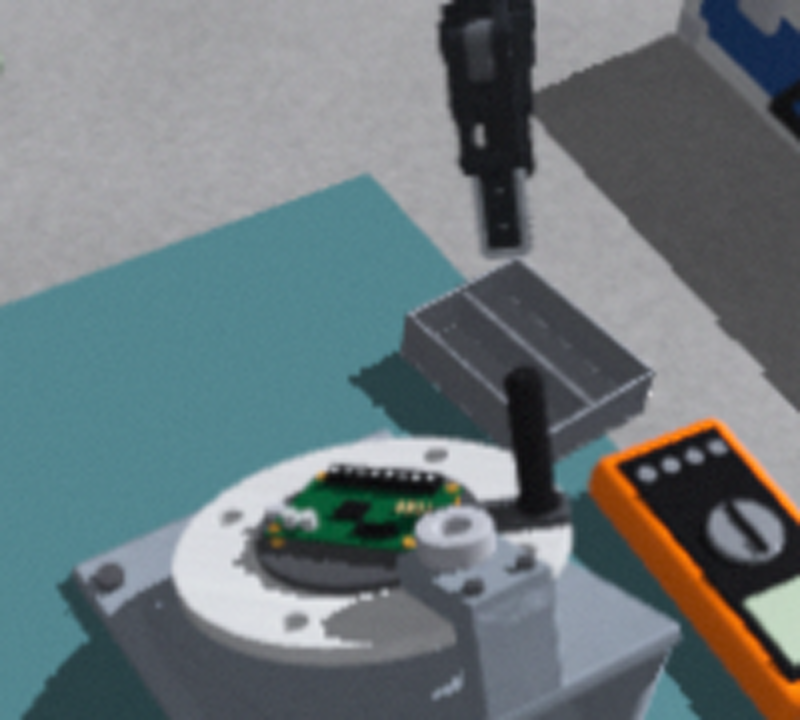

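The gripper (crop 505,240) is in line above the post (525,375). I descend and grip.

Call:
apply_moves(
  increments=[
    [-2,-3,15,0,0,0,-1],
    [0,0,20,0,0,0,-1],
    [0,0,20,0,0,0,-1],
    [0,0,20,0,0,0,-1],
    [0,0,15,0,0,0,-1],
    [0,0,13,0,0,0,-1],
    [0,0,0,0,0,0,-1],
    [0,0,0,0,0,0,1],
    [0,0,0,0,0,0,1],
    [0,0,0,0,0,0,1],
    [0,0,0,0,0,0,1],
    [0,0,0,0,0,0,1],
  ],
  newtons=30,
)

```text
time_s: 4.6
eef_pos: [0.6634, 0.1186, 0.1679]
orientation: [2.784, -0.262, 0.975]
ft_force: [-1.2, 1.0, 1.9]
finger_gap: 0.0175
```

Run:
```python
from go import *
st()
p,R,s=cur();q=p-C;print(np.rad2deg(np.arctan2(q@Y,q@X)),np.hypot(q@X,q@Y))
c=imaging.capture("scene");crop(c,300,120,500,300,4,"pics/s2.png")
```

```text
t 4.6 tcp [0.6634 0.1186 0.1679] face [50.9 66.  44.5] F [-1.2  1.   1.9] gap 17.5 j [ 0.2   0.34  1.78 -0.14  0.59  0.94]
52.365615379123284 0.08337147429033752
```

View pics/s2.png

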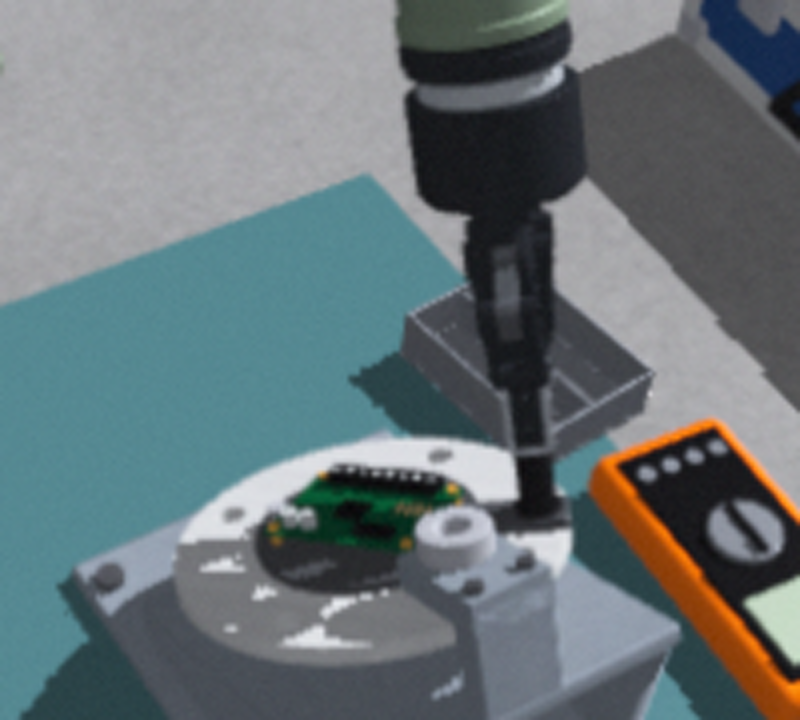

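Call:
apply_moves(
  increments=[
    [-0.1,-2.9,0,0,0,-2,1],
    [-0.2,-5.8,0,0,0,-4,1],
    [-0.2,-5.8,0,0,0,-4,1],
    [-0.2,-5.8,0,0,0,-4,1],
    [-0.2,-5.8,0,0,0,-4,1],
    [-0.2,-5.8,0,0,0,-4,1],
    [-0.2,-5.8,0,0,0,-4,1],
    [0,0,0,0,0,0,1],
  ],
)

```text
time_s: 5.45
eef_pos: [0.6314, 0.1337, 0.1531]
orientation: [2.71, -0.083, 1.402]
ft_force: [-6.7, 1.8, 5.6]
finger_gap: 0.0172
```

Run:
```python
from go import *
st()
p,R,s=cur();q=p-C;print(np.rad2deg(np.arctan2(q@Y,q@X)),np.hypot(q@X,q@Y),"tool heading",np.rad2deg(np.arctan2(R[:,1]@Y,R[:,1]@X)),R[:,2]@-N)
```

```text
t 5.45 tcp [0.6314 0.1337 0.1531] face [15.8 81.5 44.6] F [-6.7  1.8  5.6] gap 17.2 j [ 0.24  0.32  1.86 -0.19  0.54  0.57]
79.00245429779372 0.08297414399458053 tool heading -11.34272154539475 0.999995464193708
```

Call:
apply_moves(
  increments=[
    [-0.2,-5.8,0,0,0,-4,1],
    [-0.2,-5.8,0,0,0,-4,1],
    [-0.2,-5.8,0,0,0,-4,1],
    [-0.2,-5.8,0,0,0,-4,1],
    [-0.2,-5.8,0,0,0,-4,1],
    [-0.2,-5.8,0,0,0,-4,1],
    [-0.2,-5.8,0,0,0,-4,1],
    [0,-4,0,0,0,-3,1],
    [0,0,0,0,0,0,1],
    [0,0,0,0,0,0,1],
  ],
)

```text
time_s: 6.45
eef_pos: [0.5919, 0.1301, 0.1345]
orientation: [2.725, 0.144, 1.893]
ft_force: [-7.9, -0.2, 7.5]
finger_gap: 0.0172
```

Run:
```python
from go import *
from fit import holes
st()
p,R,s=cur();q=p-C;print(np.rad2deg(np.arctan2(q@Y,q@X)),np.hypot(q@X,q@Y),"tool heading",np.rad2deg(np.arctan2(R[:,1]@Y,R[:,1]@X)),R[:,2]@-N)
c=imaging.capture("top");crop(c,200,120,340,270,4,"pics/t3.png")
for a in holes(c,F)[1]: print(np.round(a[0],1),a[1],np.round(a[2]*1e3,1),np.rad2deg(np.arctan2(a[2][1],a[2][0])))
```

```text
t 6.45 tcp [0.5919 0.1301 0.1345] face [-27.9  78.4  44.5] F [-7.9 -0.2  7.5] gap 17.2 j [ 0.25  0.29  1.97 -0.23  0.46  0.08]
109.60072748003545 0.08317830683834136 tool heading 19.585808510671196 0.9999943335052027
[271.2 183.9] 72 [71.5  5.1] 4.113736093373287
[235.5 218.1] 42 [ 5.1 79.2] 86.3232270150696
[317.2 220.6] 44 [ -4.8 -80.3] -93.41736244607418
```

View pics/t3.png

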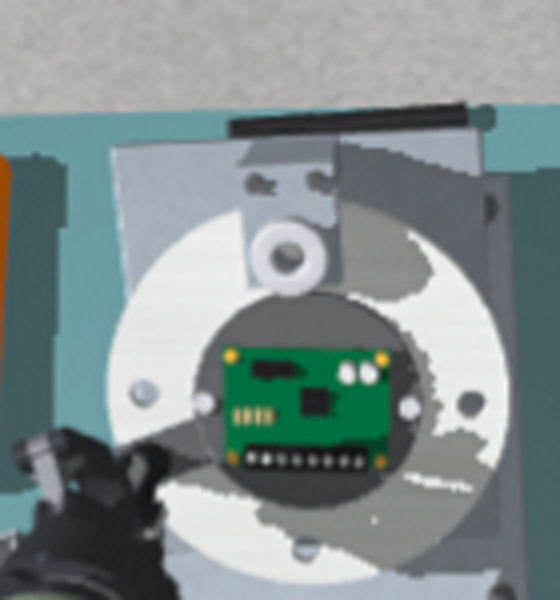

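Call:
apply_moves(
  increments=[
    [0,-2.5,0,0,0,-1.8,1],
    [-0.1,-2.7,0,0,0,-1.8,1],
    [0,0,0,0,0,0,1],
    [0,0,0,0,0,0,1],
  ],
)

```text
time_s: 6.9
eef_pos: [0.5878, 0.1283, 0.1326]
orientation: [2.733, 0.169, 1.951]
ft_force: [-6.6, 0.4, 6.3]
finger_gap: 0.0171
```

```bash
cat > chk.py <<'E'
from go import *
from fit import holes
import sys
st()
p,R,s=cur();q=p-C;print(np.rad2deg(np.arctan2(q@Y,q@X)),np.hypot(q@X,q@Y))
c=imaging.capture("top");crop(c,200,120,340,270,4,f"pics/t{sys.argv[1]}.png");np.savez("last.npz",**c)
for a in holes(c,F)[1]: print(np.round(a[0],1),a[1],np.round(a[2]*1e3,1),np.rad2deg(np.arctan2(a[2][1],a[2][0])))
E
python3 chk.py 4
```

```text
t 6.9 tcp [0.5878 0.1283 0.1326] face [-32.5  76.6  44.5] F [-6.6  0.4  6.3] gap 17.1 j [ 0.25  0.29  1.98 -0.23  0.45  0.02]
112.95741286194257 0.08319878684484273
[271.2 183.9] 72 [71.5  5.1] 4.113736093373287
[317.3 218.4] 47 [ -0.2 -80.6] -90.14884692320621
[235.5 220.5] 43 [ 0.2 79.7] 89.83775795517282
```

Call:
apply_moves(
  increments=[
    [0,0,0,0,0,0,0.3],
    [0,0,0,0,0,0,-1],
    [0,0,0,0,0,0,-1],
    [0,0,0,0,0,0,-1],
    [0,0,-10,0,0,0,-1],
    [0,0,-25,0,0,0,-1],
    [0,0,-25,0,0,0,-1],
    [0,0,-40,0,0,0,-1],
    [0,0,-40,0,0,0,-1],
    [0,0,0,0,0,0,-1],
  ],
)

```text
time_s: 7.95
eef_pos: [0.53, 0.1284, 0.2655]
orientation: [2.721, 0.17, 1.949]
ft_force: [0.5, 0.9, -0.3]
finger_gap: 0.085
```

```bash
python3 chk.py 5
python3 - <<'E'
from go import *
t=load("top0.npz");s=load("scene0.npz")
# block edges by colour at z=0.072 ; collar ring & head
hsv=cv2.cvtColor(t["color"],cv2.COLOR_RGB2HSV);print(hsv[300,440])
m=cv2.inRange(hsv,(10,60,150),(30,200,255));m[:,:420]=0;m[:,475:]=0
cs,_=cv2.findContours(m,0,2);k=max(cs,key=cv2.contourArea);r=cv2.minAreaRect(k);bp=cv2.boxPoints(r);print(r);print(np.array([onplane(t,b,.072) for b in bp])[:,:2])
for uv in [(370+331/4,230+103/4),(370+364/4,230+366/4)]: print("drv",onplane(t,uv,.1))
# head top in each view, plane z=.126
print(onplane(t,(370+355/4,230+236/4),.126),onplane(s,(130+277/4,190+284/4),.126))
E
```

```text
t 7.95 tcp [0.53   0.1284 0.2655] face [-28.7  77.3 189.4] F [ 0.5  0.9 -0.3] gap 85.0 j [ 0.28  0.06  1.9  -0.17  0.76 -0.03]
110.33689997368134 0.0824434561869252
[271.2 183.9] 72 [71.5  5.1] 4.113736093373287
[317.3 218.4] 47 [ -0.2 -80.6] -90.14884692320621
[235.5 220.5] 43 [ 0.2 79.7] 89.83775795517282
[278.1 256.9] 40 [-79.3   0.8] 179.43723211986617
[ 23 111 249]
((448.6219482421875, 288.5975646972656), (100.05095672607422, 42.18484115600586), 83.6598129272461)
[[ 0.59197561 -0.23891893]
 [ 0.60009125 -0.32481036]
 [ 0.3993676  -0.34126783]
 [ 0.39205092 -0.25607178]]
drv [ 0.56044182 -0.29310877  0.1       ]
drv [ 0.43166207 -0.30569327  0.1       ]
[ 0.49583312 -0.2960047   0.126     ] [ 0.49496311 -0.29614523  0.126     ]
```

View pics/t5.png

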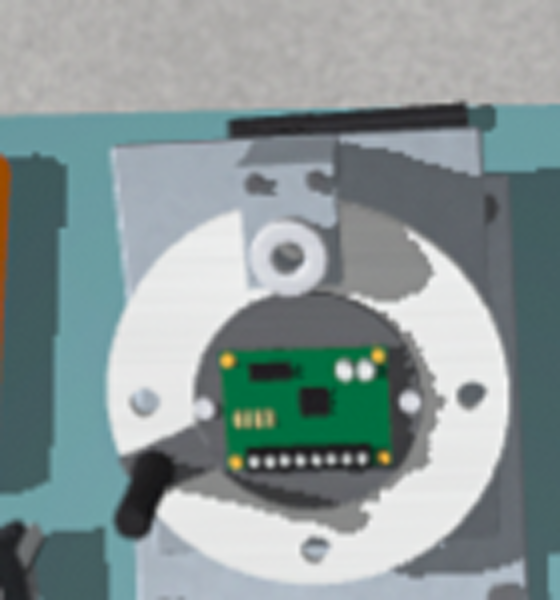

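Run:
```python
from go import *
diff(pose_down([.4957,-.296,.25],-84.4));diff(pose_down([.4957,-.296,.25],95.6))
p,R,s=cur();diff((p,pose_down(p,-84.4)[1]))
```

```text
shift in cur axes [-373.8 -203.2   -5.6] | rot(tool,deg) [ 25.52 -15.37 106.12] | shift in target axes [-74.9 418.7  12.6]
shift in cur axes [-373.8 -203.2   -5.6] | rot(tool,deg) [ 14.11  23.43 -70.56] | shift in target axes [  74.9 -418.7   12.6]
shift in cur axes [0. 0. 0.] | rot(tool,deg) [ 25.52 -15.37 106.12] | shift in target axes [0. 0. 0.]
```

Call:
apply_moves(
  increments=[
    [0,0,0,1.8,-1.1,7.6,-1],
    [0,0,0,1.8,-1.1,7.6,-1],
    [0,0,0,1.8,-1.1,7.6,-1],
    [0,0,0,1.8,-1.1,7.6,-1],
    [0,0,0,1.8,-1.1,7.6,-1],
    [0,0,0,1.8,-1.1,7.6,-1],
    [0,0,0,1.8,-1.1,7.6,-1],
    [0,0,0,1.8,-1.1,7.6,-1],
    [0,0,0,1.8,-1.1,7.6,-1],
    [0,0,0,1.8,-1.1,7.6,-1],
    [0,0,0,1.8,-1.1,7.6,-1],
    [0,0,0,1.8,-1.1,7.6,-1],
  ],
)

```text
time_s: 9.2
eef_pos: [0.5287, 0.1276, 0.2573]
orientation: [3.074, -0.023, 0.354]
ft_force: [0.8, 0.1, 0.1]
finger_gap: 0.0853
```

Call:
apply_moves(
  increments=[
    [0,0,0,1.8,-1.1,7.6,-1],
    [0,0,0,1.8,-1.1,7.4,-1],
    [-5,30,0,0,0,0,-1],
    [-5,30,0,0,0,0,-1],
    [-5,30,0,0,0,0,-1],
    [-5,30,0,0,0,0,-1],
    [-5,30,0,0,0,0,-1],
    [-5,30,0,0,0,0,-1],
    [-5,30,0,0,0,0,-1],
    [-5,30,0,0,0,0,-1],
    [-5,30,0,0,0,0,-1],
    [-5,30,0,0,0,0,-1],
  ],
)

```text
time_s: 10.4
eef_pos: [0.5073, -0.177, 0.2586]
orientation: [3.139, 0.005, 0.096]
ft_force: [1.0, 0.2, 0.1]
finger_gap: 0.0855
```

Run:
```python
from go import *
st();diff(pose_down([.4957,-.296,.25],-84.4))
```

```text
t 10.4 tcp [ 0.5073 -0.177   0.2586] face [ -55.3 -227.8  194.1] F [1.  0.2 0.1] gap 85.5 j [-0.35  0.25  1.6  -0.    1.3   1.12]
shift in cur axes [-22.9 117.3   9. ] | rot(tool,deg) [ 0.14  0.29 -0.11] | shift in target axes [-23.2 117.3   8.6]
```

Call:
apply_moves(
  increments=[
    [-6,30,0,0,0.3,0,-1],
    [-6,30,2,0,0,0,-1],
    [-6,30,3,0,0,0,-1],
    [-4,20,3,0,0,0,-1],
    [0,0,0,0,0,0,-1],
    [0,0,0,0,0,0,-1],
  ],
)

```text
time_s: 11.0
eef_pos: [0.4962, -0.2872, 0.2511]
orientation: [3.14, -0.001, 0.095]
ft_force: [-0.2, 0.3, 0.5]
finger_gap: 0.0854
```

Run:
```python
from go import *
st();diff(pose_down([.4957,-.296,.086],-84.4))
c=imaging.capture("scene");crop(c,120,120,320,290,4,"pics/s6.png")
```

```text
t 11.0 tcp [ 0.4962 -0.2872  0.2511] face [ -69.7 -337.8  192.6] F [-0.2  0.3  0.5] gap 85.4 j [-0.54  0.3   1.54 -0.    1.3   0.93]
shift in cur axes [ -1.4   8.5 165.1] | rot(tool,deg) [ 0.09 -0.03 -0.16] | shift in target axes [ -1.3   8.7 165.1]
```

View pics/s6.png

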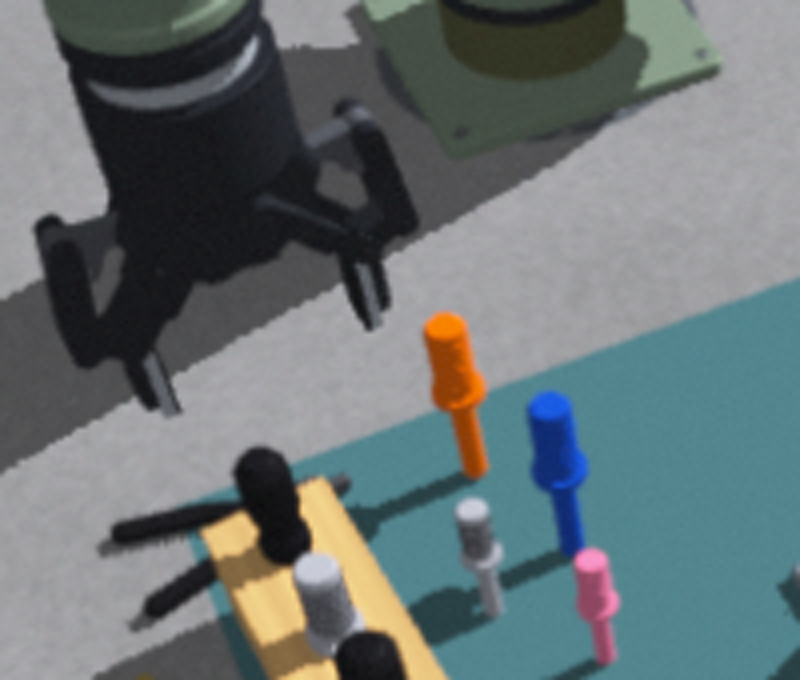

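Run:
```python
from h import *
t=load("top0.npz");s=load("scene0.npz")
print(cross(t,(370+166/4,230+297/4),s,(130+433/4,190+232/4)))
print(cross(t,(370+72/4,230+184/4),s,(130+551/4,190+280/4)))
print(cross(t,(370+60/4,230+338/4),s,(130+512/4,190+122/4)))
```

```text
(array([ 0.46642105, -0.21159655,  0.08617332]), np.float64(8.742317633388406e-05))
(array([ 0.52241034, -0.16794212,  0.08389993]), np.float64(0.002949107896198311))
(array([ 0.44978687, -0.15498733,  0.12478674]), np.float64(0.0019516593528616625))
```

The loose small grey pin is 84 mm off in y and only 86 mm tall, so it is clear of the fingers. I descend on the block pin.

Call:
apply_moves(
  increments=[
    [-1.4,8.5,20,0,0,0,-1],
    [0,0,25,0,0,0,-1],
    [0,0,25,0,0,0,-1],
    [0,0,25,0,0,0,-1],
    [0,0,25,0,0,0,-1],
    [0,0,20,0,0,0,-1],
    [0,0,15,0,0,0,-1],
    [0,0,10,0,0,0,-1],
    [0,0,0,0,0,0,-1],
    [0,0,0,0,0,0,-1],
  ],
)

```text
time_s: 12.05
eef_pos: [0.4969, -0.2963, 0.0878]
orientation: [3.138, -0.003, 0.097]
ft_force: [0.7, -0.9, 0.6]
finger_gap: 0.0851
```

Run:
```python
from go import *
st();diff(pose_down([.4957,-.296,.086],-84.4))
c=imaging.capture("scene");crop(c,120,120,320,340,3,"pics/s7.png")
c=imaging.capture("top");crop(c,370,230,530,380,4,"pics/t7.png")
```

```text
t 12.05 tcp [ 0.4969 -0.2963  0.0878] face [-138.1 -346.9   44.3] F [ 0.7 -0.9  0.6] gap 85.1 j [-0.56  0.45  1.76 -0.    0.93  0.92]
shift in cur axes [-1.1 -0.4  1.8] | rot(tool,deg) [ 0.22 -0.16 -0.06] | shift in target axes [-1.1 -0.4  1.8]
```

View pics/s7.png

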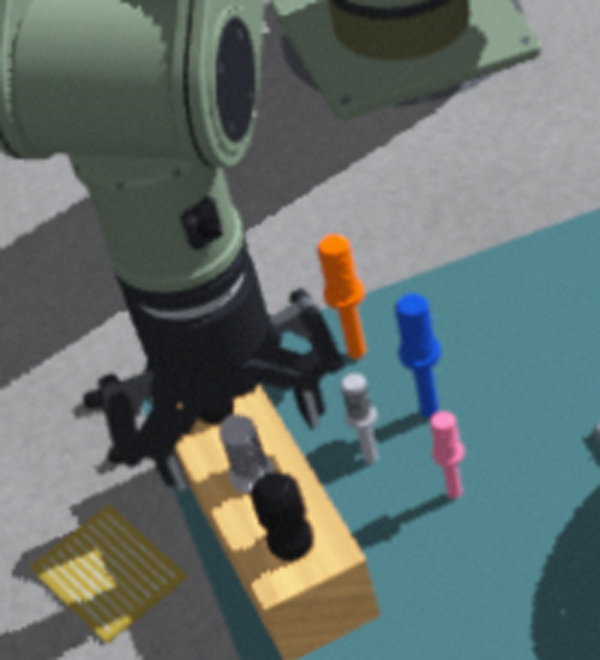

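Call:
apply_moves(
  increments=[
    [-1,0,1,0,0,0,-0.5],
    [0,0,0,0,0,0,0],
    [0,0,0,0,0,0,1],
    [0,0,0,0,0,0,1],
    [0,0,0,0,0,0,1],
    [0,0,0,0,0,0,1],
  ],
  newtons=60,
)

```text
time_s: 12.75
eef_pos: [0.4955, -0.2968, 0.0866]
orientation: [3.138, -0.002, 0.096]
ft_force: [-0.3, -0.3, 1.1]
finger_gap: 0.0224
```

Run:
```python
from go import *
st();diff(pose_down([.4957,-.296,.086],-84.4))
c=imaging.capture("scene");crop(c,120,120,320,340,3,"pics/s8.png")
```

```text
t 12.75 tcp [ 0.4955 -0.2968  0.0866] face [-139.9 -347.5   43.8] F [-0.3 -0.3  1.1] gap 22.4 j [-0.56  0.45  1.76 -0.    0.93  0.92]
shift in cur axes [ 0.3 -0.8  0.6] | rot(tool,deg) [ 0.22 -0.14 -0.11] | shift in target axes [ 0.3 -0.8  0.6]
```

View pics/s8.png

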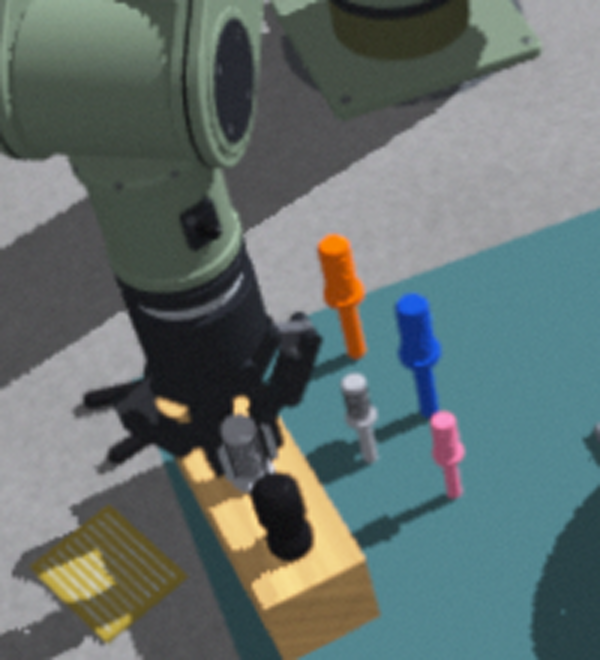

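Call:
apply_moves(
  increments=[
    [0,0,-10,0,0,0,1],
    [0,0,-20,0,0,0,1],
    [0,0,-25,0,0,0,1],
    [0,0,-25,0,0,0,1],
    [0,0,-25,0,0,0,1],
    [0,0,-25,0,0,0,1],
    [0,0,-30,0,0,0,1],
    [0,0,-30,0,0,0,1],
    [0,0,-30,0,0,0,1],
    [0,0,-30,0,0,0,1],
    [0,0,-15,0,0,0,1],
    [0,0,0,0,0,0,1],
  ],
)

```text
time_s: 14.0
eef_pos: [0.4952, -0.296, 0.3541]
orientation: [3.135, -0.006, 0.096]
ft_force: [-0.4, 0.1, -1.9]
finger_gap: 0.0225
```

Run:
```python
from go import *
st();diff(pose_face([80.2,.1,165],-84.4));diff(pose_face([80.2,.1,165],-60))
```

```text
t 14.0 tcp [ 0.4952 -0.296   0.3541] face [ -27.1 -346.6  286.3] F [-0.4  0.1 -1.9] gap 22.5 j [-0.56  0.27  1.33 -0.    1.53  0.92]
shift in cur axes [ 176.9 -333.3   63.6] | rot(tool,deg) [-1.92 24.54 -0.66] | shift in target axes [ 140.6 -334.6  121.3]
shift in cur axes [ 176.9 -333.3   63.6] | rot(tool,deg) [ -7.11  23.77 -24.68] | shift in target axes [ 266.3 -246.6  121.3]
```

Call:
apply_moves(
  increments=[
    [6,-12,0,0,0,0,1],
    [14,-26,0,0,0,0,1],
    [14,-26,0,0,0,0,1],
    [14,-26,0,0,0,0,1],
    [14,-26,0,0,0,0,1],
    [14,-26,0,0,0,0,1],
    [14,-26,0,0,0,0,1],
    [14,-26,0,0,0,0,1],
    [14,-26,0,0,0,0,1],
    [14,-26,0,0,0,0,1],
    [14,-26,0,0,0,0,1],
    [14,-26,0,0,0,0,1],
  ],
)

```text
time_s: 15.2
eef_pos: [0.6248, 0.0184, 0.3484]
orientation: [3.139, 0.002, 0.097]
ft_force: [-0.2, 0.6, -1.0]
finger_gap: 0.0226
```

Call:
apply_moves(
  increments=[
    [14,-26,0,0,0,0,1],
    [8,-14,0,0,0,0,1],
    [0,0,0,-0.4,4.9,-0.1,1],
    [0,0,0,-0.4,4.9,-0.1,1],
    [0,0,0,-0.4,4.9,-0.1,1],
    [0,0,0,-0.4,4.9,-0.1,1],
    [0,0,0,-0.4,4.9,-0.1,1],
    [0,0,0,0,0,0,1],
    [0,0,0,0,0,0,1],
  ],
)

```text
time_s: 16.1
eef_pos: [0.6428, 0.0581, 0.3499]
orientation: [3.099, -0.427, 0.115]
ft_force: [0.2, -0.2, -1.5]
finger_gap: 0.0225
```

Run:
```python
from go import *
st();diff(pose_face([80.2,.1,165],-84.4))
```

```text
t 16.1 tcp [0.6428 0.0581 0.3499] face [108.6   5.8 218.5] F [ 0.2 -0.2 -1.5] gap 22.5 j [ 0.09  0.18  1.53 -0.04  1.    1.57]
shift in cur axes [-28.4   3.   53.7] | rot(tool,deg) [-0.05  0.43 -0.21] | shift in target axes [-28.8   2.9  53.5]
```

Call:
apply_moves(
  increments=[
    [-14,1.5,10,0,0.4,-0.2,1],
    [-14,1.5,20,0,0,0,1],
    [0,0,20,0,0,0,1],
    [0,0,15,0,0,0,1],
    [0,0,8,0,0,0,1],
    [0,0,0,0,0,0,1],
    [0,0,0,0,0,0,1],
  ],
)

```text
time_s: 16.8
eef_pos: [0.6502, 0.0526, 0.2733]
orientation: [3.097, -0.437, 0.119]
ft_force: [1.3, -0.2, -1.0]
finger_gap: 0.0227
```

Run:
```python
from go import *
st();diff(pose_face([80.2,.1,145],-84.4))
c=imaging.capture("scene");crop(c,370,160,470,290,6,"pics/s9.png");np.savez("s9.npz",**c)
c=imaging.capture("top");crop(c,220,120,330,240,5,"pics/t9.png");np.savez("t9.npz",**c)
```

```text
t 16.8 tcp [0.6502 0.0526 0.2733] face [ 82.8   0.2 146. ] F [ 1.3 -0.2 -1. ] gap 22.7 j [ 0.08  0.22  1.67 -0.04  0.81  1.56]
shift in cur axes [-2.6 -0.2  1. ] | rot(tool,deg) [-0.03 -0.16 -0.01] | shift in target axes [-2.6 -0.2  1. ]
```

View pics/s9.png

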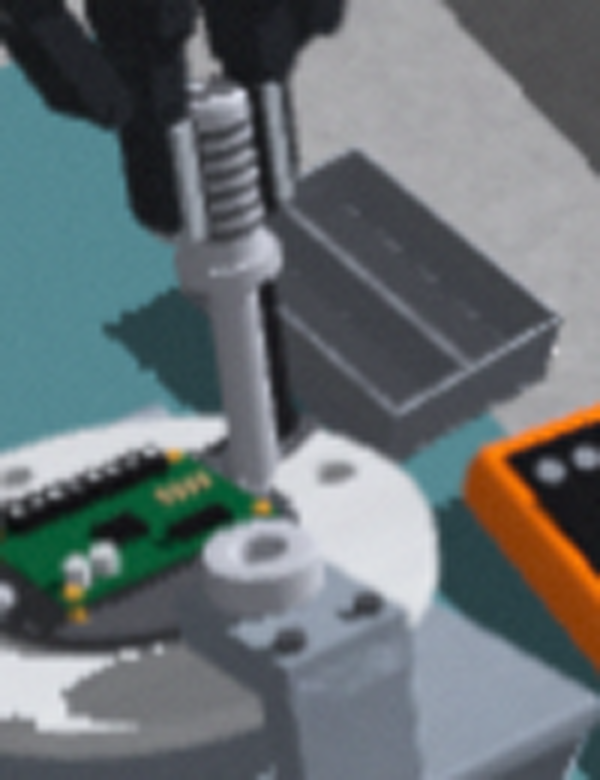

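View pics/t9.png

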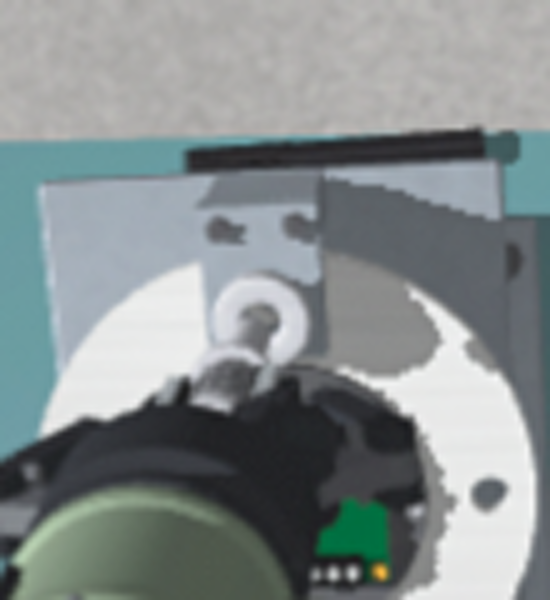

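Call:
apply_moves(
  increments=[
    [-2.5,0,6,0,0,0,1],
    [0,0,6,0,0,0,1],
    [0,0,4,0,0,0,1],
    [0,0,0,0,0,0,1],
    [0,0,0,0,0,0,1],
  ],
)

```text
time_s: 17.4
eef_pos: [0.654, 0.0523, 0.257]
orientation: [3.097, -0.436, 0.119]
ft_force: [-0.4, 0.7, -1.1]
finger_gap: 0.0226
```

Run:
```python
from go import *
st();diff(pose_face([80.2,.1,120],-84.4))
c=imaging.capture("scene");crop(c,370,160,470,290,6,"pics/s10.png")
c=imaging.capture("top");crop(c,220,120,330,240,5,"pics/t10.png")
```

```text
t 17.4 tcp [0.654  0.0523 0.257 ] face [ 7.940e+01 -1.000e-01  1.296e+02] F [-0.4  0.7 -1.1] gap 22.6 j [ 0.08  0.24  1.69 -0.04  0.77  1.56]
shift in cur axes [ 0.8 -0.2  9.6] | rot(tool,deg) [-0.04 -0.1  -0.01] | shift in target axes [ 0.8 -0.2  9.6]
```

View pics/s10.png

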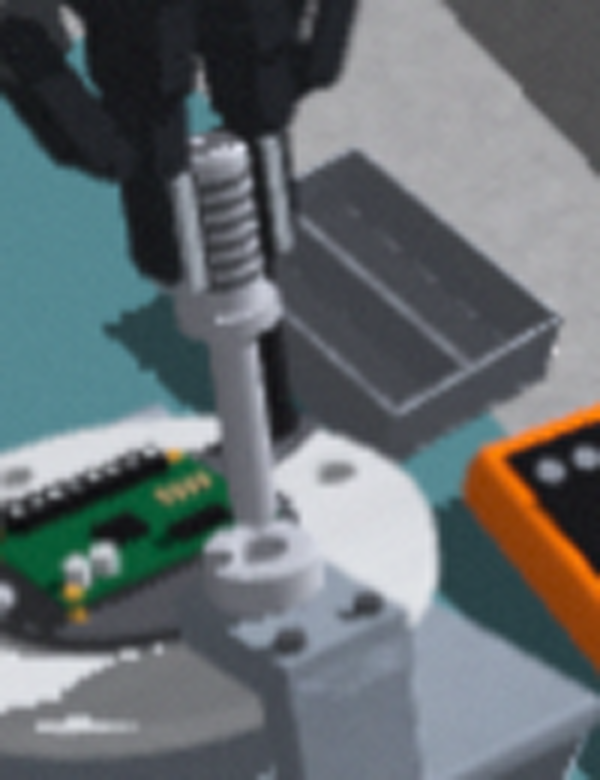

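View pics/t10.png

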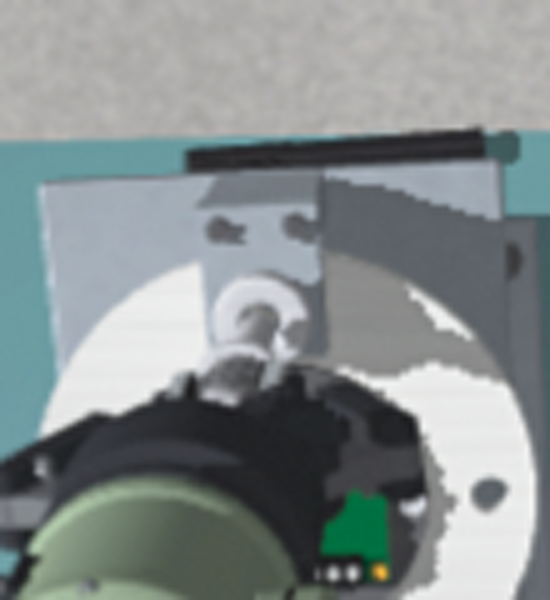

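Call:
apply_moves(
  increments=[
    [0.8,-0.6,3,0,0,0,1],
    [0,0,3,0,0,0,1],
    [0,0,3,0,0,0,1],
    [0,0,3,0,0,0,1],
    [0,0,2,0,0,0,1],
    [0,0,0,0,0,0,1],
  ],
)

```text
time_s: 18.1
eef_pos: [0.6605, 0.0531, 0.2442]
orientation: [3.097, -0.435, 0.119]
ft_force: [0.2, -0.2, -1.9]
finger_gap: 0.0226
```

Run:
```python
from go import *
st();print(cur()[2]["torque"])
c=imaging.capture("scene");crop(c,370,160,470,290,6,"pics/s11.png")
```

```text
t 18.1 tcp [0.6605 0.0531 0.2442] face [ 79.8   0.5 115.3] F [ 0.2 -0.2 -1.9] gap 22.6 j [ 0.08  0.26  1.7  -0.04  0.75  1.56]
[-0.04467048  0.36907576 -0.02779255]
```

View pics/s11.png

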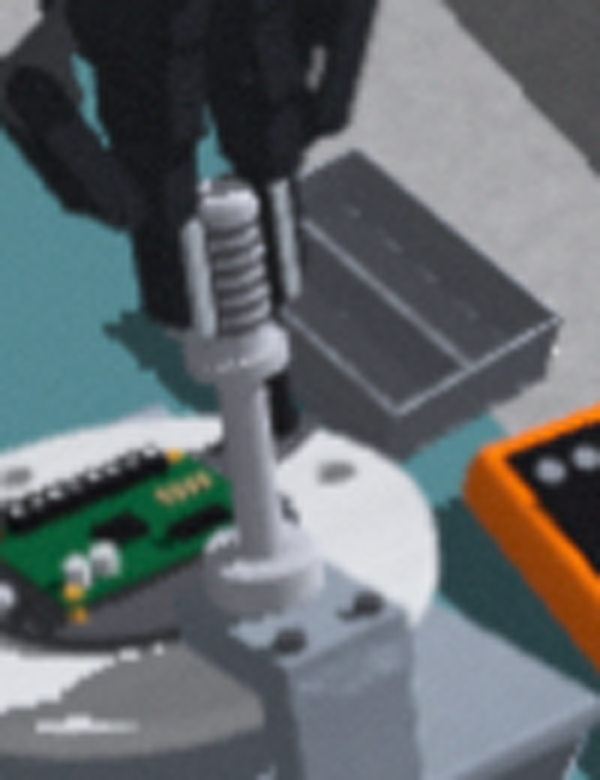

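Call:
apply_moves(
  increments=[
    [0,0,2,0,0,0,1],
    [0,0,2,0,0,0,1],
    [0,0,2,0,0,0,1],
    [0,0,2,0,0,0,1],
    [0,0,2,0,0,0,1],
    [0,0,0,0,0,0,1],
  ],
)

```text
time_s: 18.75
eef_pos: [0.6648, 0.0531, 0.2352]
orientation: [3.097, -0.436, 0.119]
ft_force: [-0.8, -0.6, -1.9]
finger_gap: 0.0226
```

Run:
```python
from go import *
st();print(cur()[2]["torque"]);f=cur()[2]["ft_force"];print(f@X,f@Y,f@N);diff(pose_face([80,.4,100],-84.4))
```

```text
t 18.75 tcp [0.6648 0.0531 0.2352] face [ 80.    0.5 105.3] F [-0.8 -0.6 -1.9] gap 22.6 j [ 0.08  0.27  1.7  -0.04  0.73  1.56]
[-0.25130569  0.57096613 -0.083105  ]
-1.5384966016420951 -0.6228636383106759 -1.4265473564453328
shift in cur axes [0.  0.1 5.3] | rot(tool,deg) [-0.03 -0.08 -0.01] | shift in target axes [0.  0.1 5.3]
```

Call:
apply_moves(
  increments=[
    [0,0,2,0,0,0,1],
    [0,0,2,0,0,0,1],
    [0,0,2,0,0,0,1],
    [0,0,2,0,0,0,1],
    [0,0,2,0,0,0,1],
    [0,0,0,0,0,0,1],
  ],
)

```text
time_s: 19.35
eef_pos: [0.6691, 0.0532, 0.2262]
orientation: [3.097, -0.436, 0.119]
ft_force: [-1.6, -1.4, -2.6]
finger_gap: 0.0229
```

```bash
cat > f.py <<'E'
from go import *
st();print(cur()[2]["torque"]);f=cur()[2]["ft_force"];print("F face",np.round([f@X,f@Y,f@N],1))
E
python3 f.py
```

```text
t 19.35 tcp [0.6691 0.0532 0.2262] face [80.   0.5 95.3] F [-1.6 -1.4 -2.6] gap 22.9 j [ 0.07  0.28  1.71 -0.04  0.71  1.56]
[-0.36316873  0.69909096 -0.15543828]
F face [-2.6 -1.4 -1.6]
```

Call:
apply_moves(
  increments=[
    [-0.3,0.4,2,0,0,0,1],
    [0,0,2,0,0,0,1],
    [0,0,2,0,0,0,1],
    [0,0,2,0,0,0,1],
    [0,0,1,0,0,0,1],
    [0,0,0,0,0,0,1],
  ],
)

```text
time_s: 19.95
eef_pos: [0.6728, 0.0529, 0.2183]
orientation: [3.097, -0.436, 0.119]
ft_force: [-0.0, -2.1, -2.8]
finger_gap: 0.0228
```

```bash
python3 f.py
```

```text
t 19.95 tcp [0.6728 0.0529 0.2183] face [80.1  0.2 86.5] F [-0.  -2.1 -2.8] gap 22.8 j [ 0.07  0.3   1.71 -0.04  0.7   1.56]
[-0.21645766  0.55461847 -0.07235506]
F face [-1.2 -2.1 -2.5]
```

Call:
apply_moves(
  increments=[
    [0,0.3,1,0,0,0,1],
    [0,0,1,0,0,0,1],
    [0,0,1,0,0,0,1],
    [0,0,1,0,0,0,1],
    [0,0,1,0,0,0,1],
    [0,0,0,0,0,0,1],
  ],
)

```text
time_s: 20.55
eef_pos: [0.675, 0.0527, 0.2138]
orientation: [3.097, -0.436, 0.119]
ft_force: [-0.8, 0.0, -2.3]
finger_gap: 0.0227
```

```bash
python3 f.py
```

```text
t 20.55 tcp [0.675  0.0527 0.2138] face [80.1 -0.  81.6] F [-0.8  0.  -2.3] gap 22.7 j [ 0.07  0.3   1.71 -0.04  0.69  1.56]
[0.03603295 0.5161752  0.0226743 ]
F face [-1.7  0.  -1.7]
```

Call:
apply_moves(
  increments=[
    [0,0,1,0,0,0,1],
    [0,0,1,0,0,0,1],
    [0,0,1,0,0,0,1],
    [0,0,1,0,0,0,1],
    [0,0,1,0,0,0,1],
    [0,0,0,0,0,0,1],
  ],
)

```text
time_s: 21.15
eef_pos: [0.677, 0.0523, 0.2091]
orientation: [3.096, -0.436, 0.119]
ft_force: [-0.7, -2.9, -1.5]
finger_gap: 0.0229
```

```bash
python3 f.py
```

```text
t 21.15 tcp [0.677  0.0523 0.2091] face [80.  -0.4 76.4] F [-0.7 -2.9 -1.5] gap 22.9 j [ 0.07  0.31  1.72 -0.04  0.68  1.56]
[-0.51390943  0.56112363 -0.24904326]
F face [-1.3 -2.9 -1.1]
```

Call:
apply_moves(
  increments=[
    [0,0.4,1,0,0,0,1],
    [0,0,2,0,0,0,1],
    [0,0,2,0,0,0,1],
    [0,0,2,0,0,0,1],
    [0,0,2,0,0,0,1],
    [0,0,0,0,0,0,1],
  ],
)

```text
time_s: 21.75
eef_pos: [0.6808, 0.0522, 0.2007]
orientation: [3.097, -0.436, 0.119]
ft_force: [-1.1, -2.0, -3.5]
finger_gap: 0.0224
```

```bash
python3 f.py
```

```text
t 21.75 tcp [0.6808 0.0522 0.2007] face [79.9 -0.5 67.3] F [-1.1 -2.  -3.5] gap 22.4 j [ 0.07  0.32  1.72 -0.04  0.66  1.56]
[-0.42796457  0.57263693 -0.22025333]
F face [-2.5 -2.  -2.7]
```

Call:
apply_moves(
  increments=[
    [0,0.2,2,0,0,0,1],
    [0,0,2,0,0,0,1],
    [0,0,2,0,0,0,1],
    [0,0,2,0,0,0,1],
    [0,0,2,0,0,0,1],
    [0,0,0,0,0,0,1],
  ],
)

```text
time_s: 22.35
eef_pos: [0.6851, 0.0522, 0.1918]
orientation: [3.097, -0.436, 0.119]
ft_force: [-1.7, -1.3, -3.3]
finger_gap: 0.023
```

```bash
python3 f.py
```

```text
t 22.35 tcp [0.6851 0.0522 0.1918] face [80.  -0.6 57.3] F [-1.7 -1.3 -3.3] gap 23.0 j [ 0.07  0.34  1.72 -0.04  0.64  1.56]
[-0.2267898   0.65835749 -0.13469944]
F face [-2.9 -1.3 -2.3]
```

Home should be at about 52.6, so I approach it in small steps until the force shows seating.

Call:
apply_moves(
  increments=[
    [0,0,1,0,0,0,1],
    [0,0,1,0,0,0,1],
    [0,0,1,0,0,0,1],
    [0,0,1,0,0,0,1],
    [0,0,0,0,0,0,1],
  ],
)

```text
time_s: 22.85
eef_pos: [0.6867, 0.0522, 0.1884]
orientation: [3.097, -0.436, 0.119]
ft_force: [-1.6, -0.2, -2.8]
finger_gap: 0.023
```

```bash
python3 f.py
```

```text
t 22.85 tcp [0.6867 0.0522 0.1884] face [80.  -0.7 53.6] F [-1.6 -0.2 -2.8] gap 23.0 j [ 0.07  0.34  1.72 -0.04  0.64  1.56]
[-0.17422377  0.76775336 -0.01622429]
F face [-2.6 -0.2 -1.8]
```

Call:
apply_moves(
  increments=[
    [0,0,0.7,0,0,0,1],
    [0,0,0.7,0,0,0,1],
    [0,0,0.6,0,0,0,1],
    [0,0,0,0,0,0,1],
  ],
)

```text
time_s: 23.25
eef_pos: [0.6872, 0.0522, 0.1875]
orientation: [3.097, -0.436, 0.119]
ft_force: [-7.2, -1.0, 1.8]
finger_gap: 0.0226
```

```bash
python3 f.py
```

```text
t 23.25 tcp [0.6872 0.0522 0.1875] face [80.1 -0.7 52.6] F [-7.2 -1.   1.8] gap 22.6 j [ 0.07  0.34  1.72 -0.04  0.64  1.56]
[-0.14414368  1.0983763  -0.11057457]
F face [-5.8 -0.9  4.6]
```

Call:
apply_moves(
  increments=[
    [0,0,0.6,0,0,0,1],
    [0,0,0.4,0,0,0,1],
    [0,0,0,0,0,0,1],
    [0,0,0,0,0,0,1],
  ],
)

```text
time_s: 23.65
eef_pos: [0.6873, 0.0522, 0.1875]
orientation: [3.097, -0.436, 0.119]
ft_force: [-10.9, -1.0, 6.4]
finger_gap: 0.0229
```

```bash
python3 f.py
python3 - <<'E'
from go import *
c=imaging.capture("scene");crop(c,370,180,470,310,6,"pics/s12.png")
E
```

```text
t 23.65 tcp [0.6873 0.0522 0.1875] face [80.1 -0.7 52.6] F [-10.9  -1.    6.4] gap 22.9 j [ 0.07  0.34  1.72 -0.04  0.63  1.56]
[-0.17421084  1.4018601  -0.08293404]
F face [-7.2 -0.9 10.4]
```

View pics/s12.png

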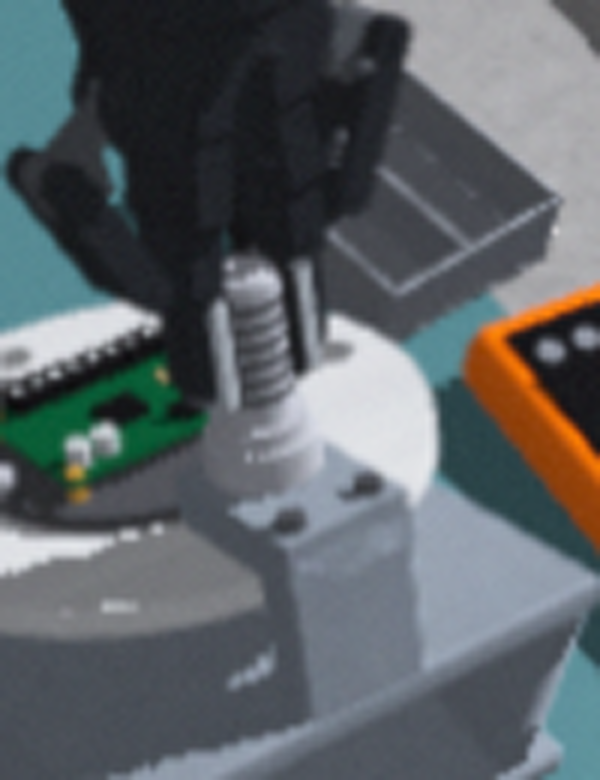

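The collar is on the bushing (crop 262,440). The TCP stopped at 52.6, and extra travel only raised the force. I release and back off.

Call:
apply_moves(
  increments=[
    [0,0,-0.6,0,0,0,1],
    [0,0,0,0,0,0,0.4],
    [0,0,0,0,0,0,-0.3],
    [0,0,0,0,0,0,-1],
    [0,0,0,0,0,0,-1],
    [0,0,0,0,0,0,-1],
    [0,0,-15,0,0,0,-1],
    [0,0,-30,0,0,0,-1],
    [0,0,-40,0,0,0,-1],
    [0,0,-40,0,0,0,-1],
    [0,0,-40,0,0,0,-1],
    [0,0,0,0,0,0,-1],
  ],
)

```text
time_s: 24.9
eef_pos: [0.6184, 0.0514, 0.3448]
orientation: [3.096, -0.45, 0.12]
ft_force: [0.9, -0.7, 1.1]
finger_gap: 0.0853
```

Call:
apply_moves(
  increments=[
    [-40,20,0,0,0,0,-1],
    [-40,20,0,0,0,0,-1],
    [-40,20,0,0,0,0,-1],
    [-40,20,0,0,0,0,-1],
    [0,0,0,0,0,0,-1],
    [0,0,0,0,0,0,-1],
  ],
)

```text
time_s: 25.5
eef_pos: [0.4812, -0.0461, 0.2718]
orientation: [3.097, -0.437, 0.117]
ft_force: [0.2, -1.3, 0.3]
finger_gap: 0.0855
```

```bash
python3 f.py
python3 - <<'E'
from go import *
s=imaging.capture("scene");crop(s,310,190,510,340,4,"pics/s13.png")
c=imaging.capture("top");crop(c,220,120,340,270,4,"pics/t13.png");cv2.imwrite("pics/full13.png",c["color"][:,:,::-1])
E
python3 chk.py 14
```

```text
t 25.5 tcp [ 0.4812 -0.0461  0.2718] face [-72.  -96.6 216.5] F [ 0.2 -1.3  0.3] gap 85.5 j [-0.17 -0.05  1.99  0.11  0.78  1.23]
[-0.00853764  0.10740048  0.03811112]
F face [ 0.3 -1.3  0.2]
t 25.6 tcp [ 0.4829 -0.0455  0.2726] face [-70.1 -96.  216.5] F [ 0.  -0.3 -0.4] gap 85.9 j [-0.17 -0.05  1.98  0.11  0.78  1.23]
-126.12895360272697 0.11883333567058871
[317.2 217.9] 43 [  0.9 -80.4] -89.3831977627908
[235.5 221. ] 44 [-0.8 79.9] 90.59055715621828
[278.6 256.9] 44 [-79.3  -0.3] -179.78154951440015
```

View pics/s13.png

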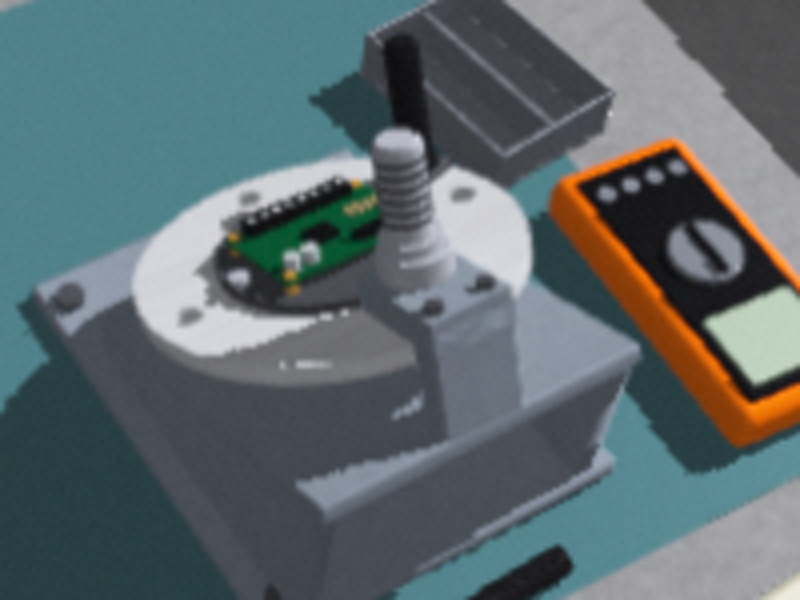

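View pics/full13.png

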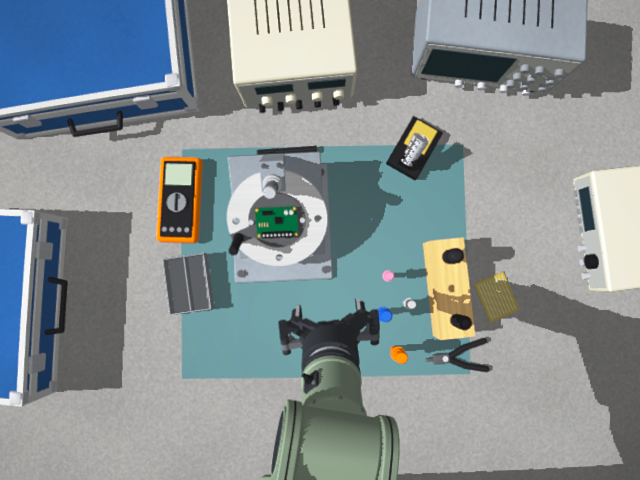

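Run:
```python
from go import *
t=imaging.capture("top");s=imaging.capture("scene")
P=C+.0800*X+.092*N
u=proj(s,P);v=proj(t,P);print("expected head top px scene",u,"top",v)
a=proj(s,P+.030*N);print("if 30 high",a)
crop(s,390,205,440,275,8,"pics/s15.png")
print("crop px",(u-[390,205])*8,(a-[390,205])*8)
```

```text
expected head top px scene [409.99162013 224.42748765] top [269.03375493 192.20360513]
if 30 high [407.8181677  209.03660426]
crop px [159.932961   155.41990124] [142.54534159  32.29283411]
```

View pics/s15.png

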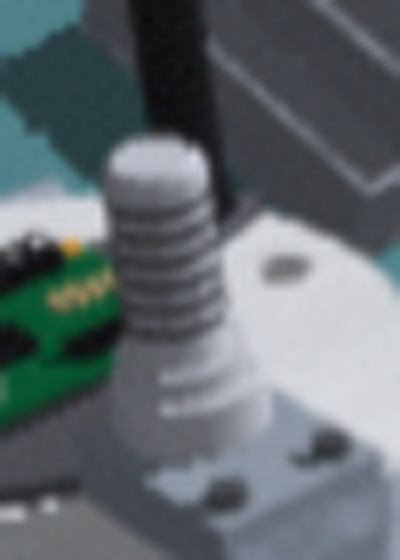

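The head top is at crop (158,157), against (160,155) expected for home and row 32 if it stood 30 mm high. The pin is fully down, so I hand the job in.

```bash
python3 -c "
from station import arm
print(arm.sign_off())"
```

```text
the job is handed in; nothing more can be done
None
```

The turntable is turned and locked with the index pin, and I handed the job in at about 26 s of the 72 s allowed.

- **Turntable:** I turned it about 58° counter-clockwise by the grip post. The circuit board's terminal row now faces the low side of the stand. Before the pin went in, the hole angles read 0.2–0.6° off the bushing line. With the pin in place, they read up to 0.6° the other way.
- **Pin:** I took the steel pin from the block's middle hole and pushed it in slowly, with only a few newtons of resistance on the way. It stopped where home was expected, and a light push to about 10 N did not move it further.
- **Last check:** With the arm clear, the top of the pin's head shows within about half a pixel of where it should be when fully down. If the plate were still blocking it, it would stand about 15 pixels higher.
- **Board and other things:** The fingers stayed above the board throughout. By eye in the last picture, the other tools and things on the bench are where they were.
- **One disagreement:** During the turn, the hole pattern lagged the arm's motion by about 3°. I corrected this from the camera image before releasing the post.

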